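# Find the unlocked lid of the table power unit and push it open

## Task

Someone has unlocked one of the four identical lids of the power unit on the printmaking table, and by eye nobody can tell which: press lightly with a fingertip on the ribbed tails of the lids, one after another, until you find the one that rocks and lifts its front edge. Then push that raised front edge up and back with your fingertip until the lid stands fully open against its stop, and draw your hand clear. Grasp and lift nothing, do not force the locked lids, and leave everything else on and around the unit where it is.

Things in the scene. Friction and masses are not known exactly. Their poses are not given: they have to be found in the camera images.
- unit: Power unit screwed to the table: 75 mm high, 156 mm deep (its x), 530 mm long (its y), end blocks 55 mm, rails 16 mm. Origin under its centre at table height; x to its rear, y along the row of lids, z up. Four identical metal lids, 120 mm deep, 98 wide, 5 thick, lie flush with its top, centred at y = +156, +52, -52, -156 mm (lids 1 to 4). Its catches break if it is pressed with more than 60 N.
- lid_1 (a joint): Angle of lid 1 (rad): 0 flush, 1.75 fully open on its stop, past upright. Axle along y at x +18 mm, 71 mm above the table, 42 mm from the lid's rear edge. Grows as the tail sinks and the front edge swings up and back. No spring: the stiff axle holds the lid wherever it is left. Three lids, different each time, are locked and give under 3 mm; 2 to 6 N on its tail turns the other.
- lid_2 (a joint): Angle of lid 2 (rad): 0 flush, 1.75 fully open on its stop, past upright. Axle along y at x +18 mm, 71 mm above the table, 42 mm from the lid's rear edge. Grows as the tail sinks and the front edge swings up and back. No spring: the stiff axle holds the lid wherever it is left. Three lids, different each time, are locked and give under 3 mm; 2 to 6 N on its tail turns the other.
- lid_3 (a joint): Angle of lid 3 (rad): 0 flush, 1.75 fully open on its stop, past upright. Axle along y at x +18 mm, 71 mm above the table, 42 mm from the lid's rear edge. Grows as the tail sinks and the front edge swings up and back. No spring: the stiff axle holds the lid wherever it is left. Three lids, different each time, are locked and give under 3 mm; 2 to 6 N on its tail turns the other.
- lid_4 (a joint): Angle of lid 4 (rad): 0 flush, 1.75 fully open on its stop, past upright. Axle along y at x +18 mm, 71 mm above the table, 42 mm from the lid's rear edge. Grows as the tail sinks and the front edge swings up and back. No spring: the stiff axle holds the lid wherever it is left. Three lids, different each time, are locked and give under 3 mm; 2 to 6 N on its tail turns the other.
- lid_1_tail (a point): Middle of the ribbed tail of lid 1, on its upper face, 26 mm behind the axle, 16 mm from the rear edge; moves with the lid. z: outward normal; x: from front to rear edge. The well below it is open to 6 mm above the table, 100 mm wide in y, 46 mm long in x, ending at the rear rail 2 mm behind the lid's edge.
- lid_1_front (a point): Middle of the front edge of lid 1, on its upper face, 78 mm in front of the axle; moves with the lid. It stands about 50 mm above the unit's top when the lid has turned by 0.7 rad. Axes as for the tail. Under the lid's front part are sockets, 33 mm above the table.
- lid_2_tail (a point): Middle of the ribbed tail of lid 2, on its upper face, 26 mm behind the axle, 16 mm from the rear edge; moves with the lid. z: outward normal; x: from front to rear edge. The well below it is open to 6 mm above the table, 100 mm wide in y, 46 mm long in x, ending at the rear rail 2 mm behind the lid's edge.
- lid_2_front (a point): Middle of the front edge of lid 2, on its upper face, 78 mm in front of the axle; moves with the lid. It stands about 50 mm above the unit's top when the lid has turned by 0.7 rad. Axes as for the tail. Under the lid's front part are sockets, 33 mm above the table.
- lid_3_tail (a point): Middle of the ribbed tail of lid 3, on its upper face, 26 mm behind the axle, 16 mm from the rear edge; moves with the lid. z: outward normal; x: from front to rear edge. The well below it is open to 6 mm above the table, 100 mm wide in y, 46 mm long in x, ending at the rear rail 2 mm behind the lid's edge.
- lid_3_front (a point): Middle of the front edge of lid 3, on its upper face, 78 mm in front of the axle; moves with the lid. It stands about 50 mm above the unit's top when the lid has turned by 0.7 rad. Axes as for the tail. Under the lid's front part are sockets, 33 mm above the table.
- lid_4_tail (a point): Middle of the ribbed tail of lid 4, on its upper face, 26 mm behind the axle, 16 mm from the rear edge; moves with the lid. z: outward normal; x: from front to rear edge. The well below it is open to 6 mm above the table, 100 mm wide in y, 46 mm long in x, ending at the rear rail 2 mm behind the lid's edge.
- lid_4_front (a point): Middle of the front edge of lid 4, on its upper face, 78 mm in front of the axle; moves with the lid. It stands about 50 mm above the unit's top when the lid has turned by 0.7 rad. Axes as for the tail. Under the lid's front part are sockets, 33 mm above the table.
- glass: Drinking glass, 72 mm across, 110 mm tall, behind the unit; loose, to be left alone. Origin: underside centre.
- ink_tin: Ink tin, 76 mm across, 55 mm tall, behind the unit; loose, to be left alone. Origin: underside centre.
- saucer: Amber glass saucer, 130 mm across, behind the left end of the unit; loose, to be left alone. Origin: underside centre.
- book: Thick red and black book, 150 by 220 by 32 mm, on the left; loose, to be left alone. Origin: underside centre.
- woodblock: Carved, inked woodblock, 100 by 150 by 18 mm, just in front of the unit; loose, to be left alone. Origin: underside centre.
- gouge: Palm gouge with a wooden mushroom handle, 115 mm long, lying in front of the unit's right end; loose, to be left alone. Origin: underside centre.
- brayer: Ink roller, 100 mm wide with a wooden handle, lying on the right; loose, to be left alone. Origin: underside centre.
- eraser: White eraser, 44 by 20 by 12 mm, lying on top of the unit's right end block (the one at its -y end); loose, to be left alone. Origin: underside centre.

How it is judged:
By the outcome, as a careful person would: the job done as asked, in the order asked, and still so for the second after the job is handed in, with the robot touching nothing.
It also fails if it takes over 51 s, if anything falls off the work surface, if the arm or the gripper's body presses on something with over 40 N, if the wrist force passes 120 N, or if a joint passes its speed limit or range.

## Robot

A 6-joint arm with a two-finger parallel gripper is mounted at the origin on the work surface. World frame = base frame: x ahead of the robot, y to its left, z up, the work surface at z = 0. Lengths are in m, angles in rad, forces in N, time in s.
With the tool pointing down it reaches from about 0.35 to 0.975 m from the base axis. Payload 7.1 kg.
Tool frame: the origin (TCP) lies midway between the tips of the shut fingers; the grasp point (between the pads) lies 19 mm behind it; z points along the fingers, y is the line along which they close (so a half turn about z gives the same grasp; the last joint's range is limited). The gripper opens to 88 mm and grips with 3 to 60 N. Pads are 20 mm wide; open, the fingers measure 115 mm over their backs; the gripper's body (75 mm by 178 mm) begins 61 mm behind the grasp point.
Start: joints at [1.1, 0.423, 1.63, -0, 1.089, -0.019], TCP at [0.273, 0.562, 0.223] pointing down, gripper open.
Joint ranges: [-3, 3], [-0.9, 2.11], [0.09, 2.58], [-1.31, 4.45], [0.11, 2.69], [-2.54, 2.54]. Speed limits (rad/s): [2.39, 2.39, 3.01, 3.14, 3.14, 3.14].

## Interface

Orientations are given as [roll, pitch, yaw] about the fixed x, y, z axes, in that order (R = Rz(yaw) Ry(pitch) Rx(roll)).
In Python, from bench import arm, get_image, camera_model, hand_in, readout gives the robot as it stands. Calls block until the motion is done:
- arm.movep(position, orientation): joint-space move of the TCP to a pose.
- arm.move_l(position, frame=None, max_speed=0.15, threshold=None): straight line of the TCP; frame=None keeps the orientation; max_speed is the mean speed in m/s. With threshold (N) it stops when the force on the tool has changed by that much, and returns True; else False.
- arm.set_joints(angles): joint-space move.
- arm.grip(opening, f_grip=None): finger opening in m; f_grip is the grip in N (None keeps the last); returns when the fingers have stopped.
- arm.wait(seconds).
- arm.solve_ik(position, orientation): joint angles nearest the present ones, or None.
- get_image(name): name is "side" or "top" or "wrist"; returns (picture, depth): 480x640x3 uint8, red, green, blue; 480x640 float32, m along the optical axis (not along the pixel's ray), 0 where there is no reading.
- camera_model(name): a dict with "fx", "fy", "cx", "cy" (pixels), "extrinsics" (4x4, takes a point from world to camera coordinates); the wrist camera has in their place "mount" (4x4, takes a point from camera to tool coordinates, whose origin is the TCP and whose axes are the flange's). Camera axes: x right, y up, looking along -z (the intrinsics and any distortion apply to the point x, -y, -z); pixel columns grow to the right and rows downward; lengths in m; the calibration is good to about 2 mm. A picture is of the moment at which its call begins: read the wrist's pose just before it. camera_model takes no time and is no camera call.
A pose or a line that the arm cannot do raises arm.PlanningError and nothing moves.
- hand_in(): hands the job in; it is judged then, once.
Readings, each from a call of its own:
- readout.current_time_s(): time.
- readout.current_joints(): joint angles.
- readout.current_joint_velocities(): joint speeds.
- readout.current_tau(): joint torques, N m.
- readout.current_position(): TCP position.
- readout.current_tool_rot(): TCP orientation.
- readout.current_wrist_force(): force on the tool from outside, world axes, zero at the start.
- readout.current_ft_torque(): the same for the moment, N m.
- readout.current_gripper_width(): finger opening in m.
- readout.current_finger_force(): force on a finger pad.
Only numpy, scipy, OpenCV 4.12 (cv2) and the standard library are available. Lean on these libraries where they do the work, as an engineer would, in place of code of your own. Each camera call takes 0.05 s, during which the arm holds its last target. There are 200 camera calls.

## Working session

There is one attempt and no reset: what is moved stays moved. The work goes in short steps, each a Python script; the robot and the scene stay as the last script left them, time stands still between calls to the robot, and variables do not carry over. Pictures are saved under pics/ and viewed, at most 10 in all, crops included, and the job is handed in when it is done.

```bash
mkdir -p pics; ls
python3 - <<'E'
from bench import arm, get_image, camera_model, readout
import cv2,numpy as np
for n in ("top","side"):
    p,d=get_image(n); cv2.imwrite(f"pics/{n}0.png",p[:,:,::-1]); np.save(f"{n}0.npy",d); 
    m=camera_model(n); print(n,{k:(np.round(v,3).tolist()) for k,v in m.items()})
print(readout.current_time_s(),readout.current_tool_rot())
E
```

```text
pics
top {'fx': 459.278, 'fy': 459.278, 'cx': 315.827, 'cy': 236.214, 'extrinsics': [[-0.02, -1.0, 0.021, 0.013], [0.99, -0.017, 0.139, -0.552], [-0.138, 0.024, 0.99, -1.083], [0.0, 0.0, 0.0, 1.0]]}
side {'fx': 562.751, 'fy': 562.751, 'cx': 323.189, 'cy': 235.992, 'extrinsics': [[0.989, -0.146, -0.018, -0.563], [0.102, 0.597, 0.796, -0.137], [-0.105, -0.789, 0.605, -1.293], [0.0, 0.0, 0.0, 1.0]]}
0.1 [-3.14026912e+00  3.14209455e-06  2.68980178e+00]
```

View pics/top0.png

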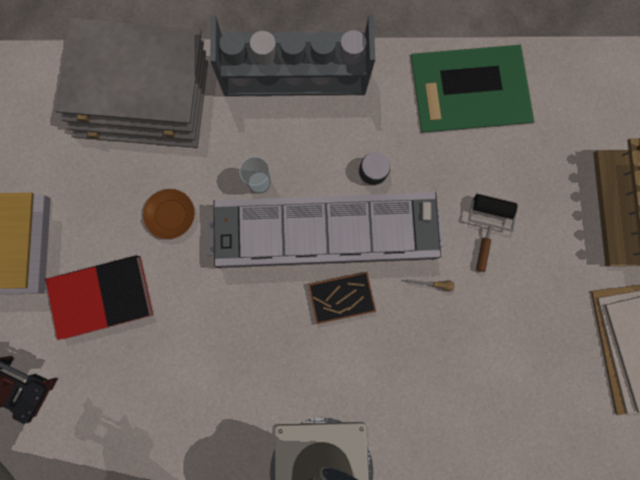

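View pics/side0.png

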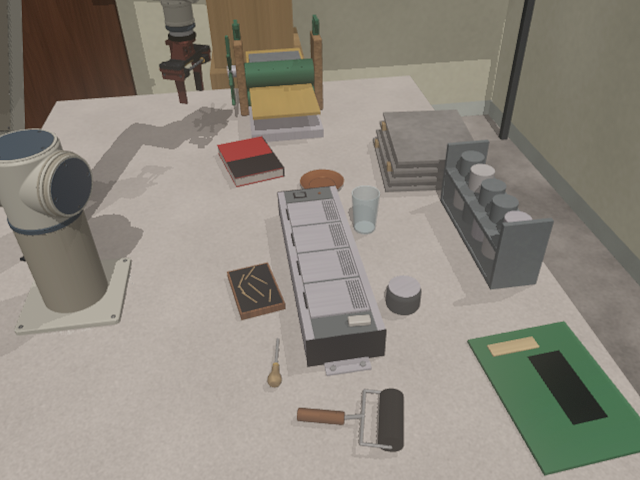

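The top view shows the unit at cols 214–440, rows 195–265, with the lids at about cols 262, 305, 348 and 392 (lid 1 on the left). The glass (255,175) and the tin (375,168) stand behind it. Next I fit the unit's top face from the depth image.

```bash
cat > h.py <<'E'
from bench import arm, get_image, camera_model, hand_in, readout
import numpy as np, cv2
def cloud(n,d):
    m=camera_model(n); v,u=np.indices(d.shape)
    c=np.stack([(u-m["cx"])/m["fx"]*d,-(v-m["cy"])/m["fy"]*d,-d],-1)
    E=np.array(m["extrinsics"]); return (c-E[:3,3])@E[:3,:3]
E
python3 - <<'E'
from h import *
for n,roi in (("top",(185,275,205,450)),("side",(180,360,270,390))):
    d=np.load(n+"0.npy"); P=cloud(n,d)
    z=P[...,2]; m=np.zeros(z.shape,bool); a,b,c,e=roi; m[a:b,c:e]=1
    m&=(d>0)&(z>.066)&(z<.084)
    k,l,s,_=cv2.connectedComponentsWithStats(m.astype(np.uint8)); i=1+s[1:,4].argmax(); m=l==i
    Q=P[m]; r=cv2.minAreaRect((Q[:,:2]*1000).astype(np.float32)); print(n,m.sum(),"z",np.median(Q[:,2]),"rect mm",r)
    print(cv2.boxPoints(r).round(1).tolist())
    t=P[(d>0)&(abs(z)<.01)]; print("table z",np.median(t[:,2]))
E
```

```text
top 14178 z 0.07452882950483176 rect mm ((566.0072021484375, -21.16510009765625), (158.43167114257812, 534.95458984375), 1.2077205181121826)
[[481.20001220703125, 244.60000610351562], [492.3999938964844, -290.29998779296875], [650.7999877929688, -286.8999938964844], [639.5999755859375, 247.89999389648438]]
table z -0.0003326132869427696
side 10554 z 0.07675173470442018 rect mm ((567.6990966796875, -20.076416015625), (157.6154327392578, 543.878662109375), 1.2427513599395752)
[[483.0, 250.10000610351562], [494.79998779296875, -293.70001220703125], [652.4000244140625, -290.20001220703125], [640.5999755859375, 253.5]]
table z 0.0021689389914628767
```

The two views agree: centre (0.567, -0.021), yaw 0.021 rad, size 158 x 535 mm and top at 75 mm, all as stated. Now I'll probe the tails one after another.

```bash
cat >> h.py <<'E'
C=np.array([.5668,-.0207]); PHI=.0213
X=np.array([np.cos(PHI),np.sin(PHI)]); Y=np.array([-X[1],X[0]])
def W(x,y,z): return [*(C+x*X+y*Y),z]   # unit frame -> world
LY=[.156,.052,-.052,-.156]
E
python3 - <<'E'
from h import *
arm.grip(0)
for yaw in (PHI,PHI+np.pi):
    q=arm.solve_ik(W(.046,LY[0],.10),[np.pi,0,yaw]); print(yaw,q)
    q4=arm.solve_ik(W(.046,LY[3],.10),[np.pi,0,yaw]); print(q4)
    if q is not None and q4 is not None and abs(q[5])<2.3 and abs(q4[5])<2.3: Y0=yaw
print("yaw",Y0); R=[np.pi,0,Y0]
arm.movep(W(.046,LY[0],.16),R)
for i,y in enumerate(LY):
    if i: arm.move_l(W(.046,y,.09),max_speed=.12)
    else: arm.move_l(W(.046,y,.09),max_speed=.1)
    arm.wait(.1)
    f0=np.array(readout.current_wrist_force())
    hit=arm.move_l(W(.046,y,.068),max_speed=.025,threshold=10)
    z=readout.current_position()[2]; f=np.array(readout.current_wrist_force())-f0
    print("lid",i+1,hit,"z",z,"df",f.round(1),"t",readout.current_time_s())
    if z<.0705: break
    arm.move_l(W(.046,y,.09),max_speed=.1)
E
```

```text
0.0213 [ 2.00874643e-01  5.76787252e-01  1.70372500e+00 -4.44089210e-16
  8.61080398e-01  1.75037097e+00]
[-2.96354006e-01  5.96260374e-01  1.66533658e+00 -4.44089210e-16
  8.79995701e-01  1.25314232e+00]
3.162892653589793 [ 0.20087464  0.57678725  1.703725    0.          0.8610804  -1.39122168]
[-0.29635401  0.59626037  1.66533658  0.          0.8799957  -1.88845033]
yaw 3.162892653589793
lid 1 True z 0.07463773944565706 df [-2.7 -1.9  8.2] t 5.0083
lid 2 False z 0.06802991390547247 df [0.5 0.4 2. ] t 7.4667
```

Lid 1 is locked, since it stopped at 74.6 mm. Lid 2 gives way at 2 N, so I keep pressing its tail, then look.

Run:
```python
from h import *
y=LY[1]
hit=arm.move_l(W(.046,y,.055),max_speed=.04,threshold=15)
print(hit,readout.current_position(),np.round(readout.current_wrist_force(),1))
arm.move_l(W(.046,y,.16),max_speed=.15)
arm.move_l(W(-.08,y,.24),max_speed=.2)
p,d=get_image("side"); cv2.imwrite("pics/side1.png",cv2.resize(p[150:370,220:440],(660,660)[:2])[:600,:,::-1])
P=cloud("side",d)[d>0]; Q=P-[*C,0]; u=np.c_[Q[:,:2]@X,Q[:,:2]@Y,Q[:,2]]
s=u[(abs(u[:,1]-y)<.04)&(u[:,0]>-.075)&(u[:,0]<.0)&(u[:,2]>.085)&(u[:,2]<.18)]
print(len(s)); 
if len(s): print(s[s[:,2].argmax()],np.median(s,0),np.polyfit(s[:,0],s[:,2],1)); i=s[:,0].argsort()[:8]; print(s[i].round(3))
print(readout.current_time_s())
```

```text
False [0.6111714  0.03221513 0.0544105 ] [-0.  -0.3  0.8]
153
[-0.02067773  0.02910087  0.14420917] [-0.01304763  0.04932351  0.13155955] [-1.35860847  0.11245783]
[[-0.023  0.09   0.142]
 [-0.023  0.013  0.142]
 [-0.023  0.015  0.138]
 [-0.023  0.061  0.139]
 [-0.023  0.077  0.139]
 [-0.023  0.047  0.138]
 [-0.023  0.032  0.137]
 [-0.023  0.032  0.14 ]]
9.7417
```

View pics/side1.png

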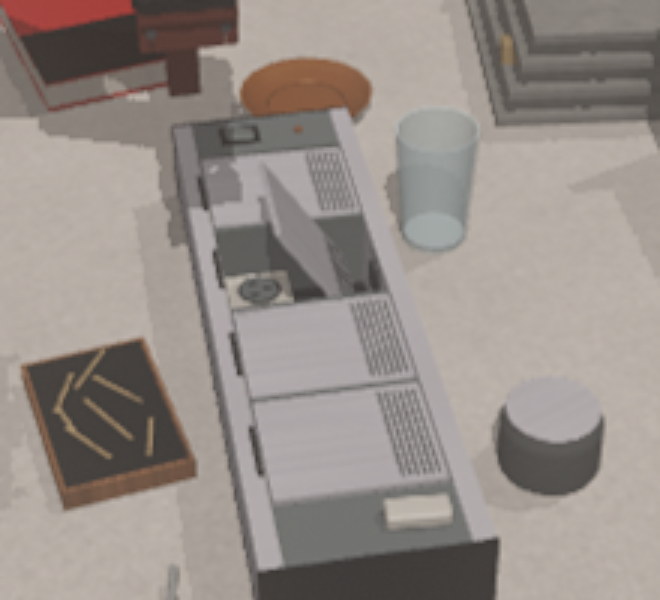

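The side view shows lid 2 raised, with its front edge near crop pixel (265,180), about 0.94 rad, and everything else in place. Now I push the edge up and back.

Run:
```python
from h import *
y=LY[1]
def say(h):
    p=np.array(readout.current_position()); print(h,((p[:2]-C)@X).round(4),p[2].round(4),np.round(readout.current_wrist_force(),1),readout.current_time_s())
arm.move_l(W(-.062,y,.16),max_speed=.15)
arm.move_l(W(-.062,y,.114),max_speed=.1)
h=arm.move_l(W(-.02,y,.126),max_speed=.05,threshold=15); say(h)
if not h:
    h=arm.move_l(W(.004,y,.134),max_speed=.05,threshold=15); say(h)
    if not h:
        h=arm.move_l(W(.028,y,.136),max_speed=.03,threshold=12); say(h)
```

```text
False -0.0203 0.1258 [0.1 0.3 1. ] 12.075
False 0.004 0.1339 [-0.2 -0.5 -1. ] 12.7333
True 0.0184 0.1346 [-1.8  0.1  1.5] 13.3167
```

It stopped at 18.4 mm, where the stop is predicted (18.5). I'll draw clear and check.

Run:
```python
from h import *
y=LY[1]
arm.move_l(W(-.08,y,.15),max_speed=.12); arm.move_l(W(-.18,y,.28),max_speed=.2); arm.wait(.3)
p,d=get_image("side"); cv2.imwrite("pics/side2.png",cv2.resize(p[150:350,220:440],(660,600))[:,:,::-1])
for n in("side","top"):
    if n=="top": _,d=get_image("top")
    P=cloud(n,d)[d>0]; Q=P-[*C,0]; u=np.c_[Q[:,:2]@X,Q[:,:2]@Y,Q[:,2]]
    s=u[(abs(u[:,1]-y)<.04)&(abs(u[:,0]-.02)<.04)&(u[:,2]>.085)&(u[:,2]<.18)]
    if len(s)>5:
        k=np.polyfit(s[:,2],s[:,0],1); print(n,len(s),"tilt",np.pi/2+np.arctan(k[0]),"top",s[s[:,2].argmax()])
print(readout.current_time_s(),readout.current_position())
```

```text
side 270 tilt 1.7709865033382806 top [0.03549195 0.03486684 0.15197409]
top 423 tilt 1.7787594025164273 top [0.02964604 0.0550847  0.15133977]
15.6583 [0.38574359 0.02745152 0.27963441]
```

View pics/side2.png

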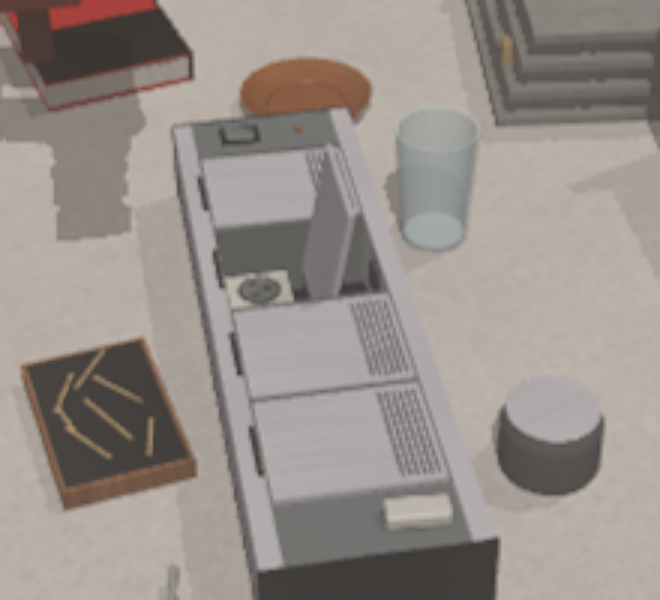

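The lid stands past upright at about 1.77 rad in both views, which matches its 1.75 rad stop. The hand is clear and nothing else has moved.

```bash
python3 -c "
from h import *
print(hand_in())"
```

```text
the job is handed in; nothing more can be done
None
```

Lid 2 was the unlocked one; it now stands fully open against its stop (about 1.77 rad measured, 1.75 nominal), the hand is clear, nothing else was seen to move, and the job was handed in at about 16 s.

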